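# Sort out the stray bushing and empty the tilting parts pan

### The arm

A 7-joint arm with a two-finger parallel gripper is mounted at the origin on a cart in front of the work surface, level with it; the furniture and walls round the work are solid. World frame = base frame: x ahead of the robot, y to its left, z up, the work surface at z = 0. Lengths are in m, angles in rad, forces in N, time in s.
With the tool pointing down it reaches from about 0.35 to 0.9 m from the base axis. Payload 8.1 kg.
Tool frame: the origin (TCP) lies at the very end of the fingers, on their centre line; the grasp point (between the pads) lies 19 mm behind it (arm.tcp_to_grasp is the distance from the TCP to the grasp point, in m); z points along the fingers, y is the line along which they close (so a half turn about z gives the same grasp; the last joint's range is limited). The gripper opens to 92 mm and grips with 3 to 60 N. Pads are 19 mm wide; open, the fingers measure 130 mm over their backs; the gripper's body (75 mm by 190 mm) begins 47 mm behind the grasp point.
Start: joints at [-1.431, 0.434, 0.025, 1.573, -0.012, 1.134, -0.075], TCP at [0.15, 0.607, 0.227] pointing down, gripper open.
Joint ranges: [-2.62, 2.62], [-0.44, 2.09], [-1.27, 1.32], [0.08, 2.57], [-1.32, 4.46], [0.12, 2], [-2.74, 2.74]. Speed limits (rad/s): [2.22, 2.22, 3.01, 3.01, 3.14, 3.14, 3.14].

### API

Orientations are given as a rotation vector (axis times angle).
In Python, from cell import arm, imaging, ticket gives the robot as it stands (arm), with the cameras (imaging) and the job (ticket).
- The arm moves only by the tool shift_gripper, called after "Emit:" as name(argument=value, ...) on one line, values as JSON. Schema: {"type":"object","properties":{"rows":{"type":"array","items":{"type":"array","items":{"type":"number"},"minItems":5,"maxItems":5},"minItems":1,"maxItems":10},"squeeze":{"type":"number"},"only":{"type":"string"},"quiet":{"type":"boolean"},"lines":{"type":"string"}},"required":["rows"],"additionalProperties":false}. rows is a list of rows, 1 to 10 of them, each of 5 numbers: dx, dy, dz in shares of the most that a row can go, 1 being 50 mm, then a turn about the tool's z in fractions of the full range, 1 being pi rad, then the opening from 0.0 (shut) to 1.0 (fully open); each row shifts and turns the commanded pose from where the row before left it, along the tool's axes as they then stand; what a row does not reach is not made up. A row lasts 1/10 s, in which the tool goes at most 0.05 m and 0.15 rad, less where a joint would pass 70% of its speed; a pose out of reach is approached as far as the arm can. The fingers move at their own pace and stop on an object; squeeze is the grip in N (left out, the last holds). Time passes only in rows, so rows that do not move let the fingers close. The tool returns the time, the measured TCP pose, the force, the opening and the grip force at its end. only (a regular expression) keeps the lines of the reply that match it, lines (a string "A,B") keeps lines A to B, and quiet returns only ok. Input that does not fit is refused with a message, and nothing moves.
- arm.observe(): the state, without advancing time (a new reading comes with each control period).
- imaging.get_image(name): name is "scene" or "top" or "wrist"; returns a dict with "image" (400x640x3 uint8, blue, green, red), "fx", "fy", "cx", "cy" (pixels), "cam_to_world" (4x4, takes a point from camera to world coordinates); the wrist camera has in their place "mount" (4x4, takes a point from camera to tool coordinates, whose origin is the TCP and whose axes are the flange's). Camera axes: x right, y down, z forward; pixel columns grow to the right and rows downward; lengths in m; the calibration is good to about 2 mm. A picture is of the moment at which its call begins: read the wrist's pose just before it. There is no depth.
- ticket.sign_off(): hands the job in; it is judged then, once.
The state is a dict: "clock": time; "joints": joint angles; "dq": joint speeds; "joint_efforts": joint torques, N m; "position": TCP position; "ee_rot": TCP orientation; "force": force on the tool from outside, world axes, zero at the start; "ft_torque": the same for the moment, N m; "width": opening from 0.0 (shut) to 1.0 (fully open); "gripper_force": force on a finger pad.
Only numpy, scipy, OpenCV 4.12 (cv2) and the standard library are available. Lean on these libraries where they do the work, as an engineer would, in place of code of your own. Each camera call takes 0.05 s, during which the arm holds its last target. There are 200 camera calls.

### The job

A bronze bushing has got in among the bolts in the green tilting pan: first take it out and stand it upright in the blue tray beside the other bushing, which must stay standing. Then swing the red handle over to tip the pan, so that all three bolts and the nut end up in the grey tray below its lip, and swing the handle back until the pan lies fully down on its rest again. Leave the oil can, the grease tin and the steel block with two bores where they are.

Things in the scene. Friction and masses are not known exactly. Their poses are not given: they have to be found in the camera images.
- tipper: Fixed grey stand of the green tilting pan. Origin on the work surface right below the middle of the pan's pivot axis; z up. The pivot axis lies along the stand's x axis (x away from the robot at yaw 0), 120 mm above the surface. Tipping pours towards the stand's -y. Sizes at the other entries are in this frame, with the pan down.
- pan_floor (a point): Centre of the top of the pan's flat floor, 85 mm above the surface, turns with the pan. Floor x = -65 to 65, y = 15 to 135 mm; side and back walls up to z = 135 mm, open above. The lever stands 23 mm outside the near (-x) wall, leaning over y = 0 to 105 mm, up to z = 230 mm: when reaching into the pan, close the fingers along the stand's y to keep the gripper clear of it.
- lip (a point): Middle of the pouring edge: on the -y side the floor turns up from y = 15 mm as a sloping lip that ends here, at y = -32 mm, z = 120 mm. Bolts and nut slide over it into the grey tray when the pan is tipped.
- pivot (a point): Middle of the pan's pivot axis, 120 mm above the stand's origin; fixed. Its axes are those of the stand.
- handle (a point): Middle of the red handle: round bar along x, 16 mm thick, x = -88 to -144 mm (this point at -116), on a 140 mm lever. At pan angle q this point is at y = 140*sin(0.85-q), z = 120+140*cos(0.85-q) mm: pan down, it leans to +y; tipping swings it over to -y. Push it from either side, or keep it loosely between spread fingers (tips 20 mm below its middle) from above that close along the stand's y.
- pan (a joint): Tilt of the pan, rad: 0 = fully down on its rest (its stop), grows as the handle swings over, 1.75 = tipped to its stop (floor just past upright). Stiff hinge: it stays where it is left; moving it takes roughly 5 to 12 N at the handle.
- bushing_1: The stray bronze bushing: a short tube standing upright, 30 mm diameter, 35 mm high, 0.12 kg. Origin at the centre of its underside, z up its axis. At the start it stands on the pan floor among bolts, which are up to 20 mm high.
- blue_tray: Shallow blue tray, fixed to the surface, 130 (x) x 100 (y) x 22 mm outside, walls and floor 3 mm. Origin at the centre of its underside. The other bushing stands in its half on the +x side; the half on the -x side is free.
- bushing_2: The other bronze bushing, same size (30 mm diameter, 35 mm high), standing loose in the blue tray. Origin at the centre of its underside, z up its axis. Must not fall over.
- catch_tray: Loose grey tray, 165 (x) x 220 (y) x 40 mm outside, walls and floor 3 mm, 0.8 kg. Origin at the centre of its underside. It stands under the pan's lip, about 85 mm to the -y side of the stand's origin, turned like the stand.
- bolt_m12_1: Hex bolt M12, bright steel, one of three, lying on the pan floor among the other parts at the start: 58 long with its 20 wide, 18 high hex head. Origin at the centre of its underside as it lies at the start, its length along its y axis. To be tipped out with the pan, about 0.05 to 0.11 kg.
- bolt_m12_2: Hex bolt M12, bright steel, one of three, lying on the pan floor among the other parts at the start: 58 long with its 20 wide, 18 high hex head. Origin at the centre of its underside as it lies at the start, its length along its y axis. To be tipped out with the pan, about 0.05 to 0.11 kg.
- bolt_m12_3: Hex bolt M12, bright steel, one of three, across the back of the pan, lying on the pan floor among the other parts at the start: 58 long with its 20 wide, 18 high hex head. Origin at the centre of its underside as it lies at the start, its length along its y axis. To be tipped out with the pan, about 0.05 to 0.11 kg.
- nut_m12_1: Hex nut M12, bright steel, 19 x 22 x 10 mm, at the start lying flat in the pan beside the near side wall. Origin at the centre of its underside. To be tipped out with the pan.
- grease_tin: Bystander: closed blue tin with a white lid, 73 mm diameter, 54 mm high, standing loose. Origin at the centre of its underside.
- oil_can: Bystander: green oil can with a thin spout, 68 x 87 x 167 mm, standing loose. Origin at the centre of its underside.
- steel_block_1: Bystander: ground steel block with two bores, 40 x 60 x 30 mm, lying loose. Origin at the centre of its underside.

How it is judged:
On the way, in this order (a step that is already met when the one before it is completed fails the run):
1. the stray bushing stands upright in the blue tray, released, the pan not yet tipped (x of bushing_1 in the frame of blue_tray between -0.06 and 0.06 m and y of bushing_1 in the frame of blue_tray between -0.045 and 0.045 m and z of bushing_1 in the frame of blue_tray below 0.01 m and angle between bushing_1's own z axis and vertical below 0.15 rad and contact force between the fingers and bushing_1 below 0.5 N and value of joint pan below 0.2 rad), for 0.2 s.
2. the pan is tipped well over and all three bolts and the nut lie in the grey tray (value of joint pan above 1.2 rad and x of bolt_m12_1 in the frame of catch_tray between -0.082 and 0.082 m and y of bolt_m12_1 in the frame of catch_tray between -0.11 and 0.11 m and z of each of bolt_m12_1, bolt_m12_2, bolt_m12_3, nut_m12_1 in the frame of catch_tray below 0.045 m and x of bolt_m12_2 in the frame of catch_tray between -0.082 and 0.082 m and y of bolt_m12_2 in the frame of catch_tray between -0.11 and 0.11 m and x of bolt_m12_3 in the frame of catch_tray between -0.082 and 0.082 m and y of bolt_m12_3 in the frame of catch_tray between -0.11 and 0.11 m and x of nut_m12_1 in the frame of catch_tray between -0.082 and 0.082 m and y of nut_m12_1 in the frame of catch_tray between -0.11 and 0.11 m), for 0.2 s.
At the end, for the whole second after the job is handed in: The pan is back down (within 0.08 rad of its rest), all three bolts and the nut lie inside the grey tray, both bushings stand upright (within 0.15 rad) on the floor of the blue tray, nothing moves and the bushing is released (value of joint pan below 0.08 rad and x of bolt_m12_1 in the frame of catch_tray between -0.082 and 0.082 m and y of bolt_m12_1 in the frame of catch_tray between -0.11 and 0.11 m and z of each of bolt_m12_1, bolt_m12_2, bolt_m12_3, nut_m12_1 in the frame of catch_tray below 0.045 m and x of bolt_m12_2 in the frame of catch_tray between -0.082 and 0.082 m and y of bolt_m12_2 in the frame of catch_tray between -0.11 and 0.11 m and x of bolt_m12_3 in the frame of catch_tray between -0.082 and 0.082 m and y of bolt_m12_3 in the frame of catch_tray between -0.11 and 0.11 m and x of nut_m12_1 in the frame of catch_tray between -0.082 and 0.082 m and y of nut_m12_1 in the frame of catch_tray between -0.11 and 0.11 m and x of bushing_1 in the frame of blue_tray between -0.06 and 0.06 m and y of bushing_1 in the frame of blue_tray between -0.045 and 0.045 m and z of each of bushing_1, bushing_2 in the frame of blue_tray below 0.01 m and angle between each of bushing_1, bushing_2's own z axis and vertical below 0.15 rad and contact force between the fingers and bushing_1 below 0.5 N and x of bushing_2 in the frame of blue_tray between -0.06 and 0.06 m and y of bushing_2 in the frame of blue_tray between -0.045 and 0.045 m and linear speed of each of bolt_m12_1, bolt_m12_2, bolt_m12_3, nut_m12_1, bushing_1 below 0.05 m/s); the robot touches nothing.
It fails at once if the pan is tipped more than 0.6 rad while the stray bushing is not yet in the blue tray (value of joint pan above 0.6 rad and horizontal distance between bushing_1 and blue_tray above 0.09 m).
It fails at once if the other bushing is knocked over (angle between bushing_2's own z axis and vertical above 0.6 rad).
It fails at once if the grease tin is moved more than 30 mm (distance of grease_tin from where it was at the start of the episode above 0.03 m).
It fails at once if the oil can is moved more than 30 mm (distance of oil_can from where it was at the start of the episode above 0.03 m).
It fails at once if the steel block is moved more than 30 mm (distance of steel_block_1 from where it was at the start of the episode above 0.03 m).
It also fails if it takes over 70 s, if anything falls off the work surface, if the arm or the gripper's body presses on something with over 40 N, if the wrist force passes 120 N, or if a joint passes its speed limit or range.

## Working session

There is one attempt and no reset: what is moved stays moved. The work goes in short steps, Python scripts to look and compute and a tool call to move; the robot and the scene stay as the last step left them, time stands still between calls to the robot, and variables do not carry over. Pictures are saved under pics/ and viewed, at most 10 in all, crops included, and the job is handed in when it is done.

```bash
ls; mkdir -p pics; python3 - <<'E'
from cell import arm, imaging, ticket
import cv2,pickle
d={n:imaging.get_image(n) for n in("scene","top")}
for n in d: cv2.imwrite(f"pics/{n}0.png",d[n]["image"]); print(n,d[n]["fx"],d[n]["cx"],d[n]["cy"],d[n]["cam_to_world"].round(3).tolist())
pickle.dump(d,open("cal.pkl","wb"))
o=arm.observe();print(o["position"],o["ee_rot"],o["clock"])
E
```

```text
cell.py
pics
scene 494.7611329105098 327.9787479821768 191.64328566361274 [[0.528, -0.632, 0.567, -0.298], [-0.849, -0.379, 0.368, -0.557], [-0.017, -0.676, -0.737, 1.187], [0.0, 0.0, 0.0, 1.0]]
top 412.537500681932 319.11612106934854 207.0127723438545 [[0.033, -0.976, 0.215, 0.244], [-0.999, -0.033, 0.003, -0.041], [0.005, -0.214, -0.977, 1.27], [0.0, 0.0, 0.0, 1.0]]
[0.15020105 0.6062438  0.22604547] [-3.80560380e-01 -3.11839056e+00  2.10899191e-03] 0.1
```

View pics/scene0.png

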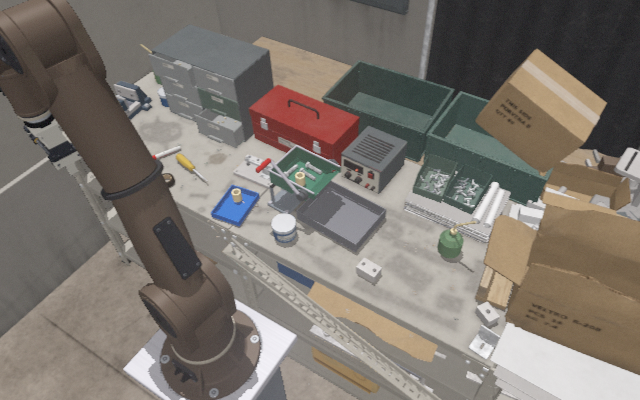

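View pics/top0.png

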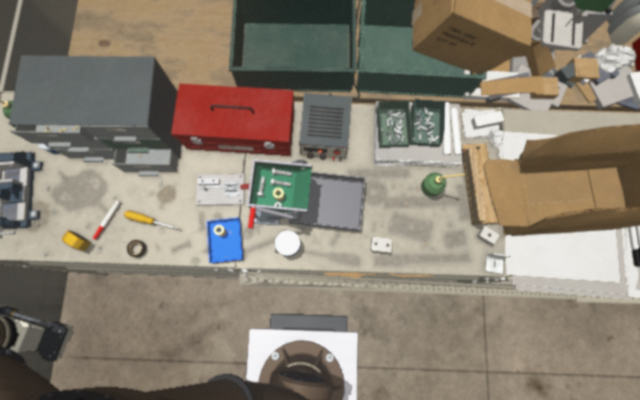

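The pan is at about (280,190) in the top view, with the bushing at (279,193). The blue tray is at (225,241) and the grey tray at (337,203). I'll magnify both views for exact pixels.

```bash
python3 - <<'E'
import cv2,pickle
d=pickle.load(open("cal.pkl","rb"))
def crop(n,x,y,w,h,s):
    c=cv2.resize(d[n]["image"][y:y+h,x:x+w],None,fx=s,fy=s,interpolation=cv2.INTER_CUBIC)
    for u in range(0,w,10): cv2.putText(c,str(x+u),(u*s,8),0,.3,(0,0,255),1); cv2.line(c,(u*s,8),(u*s,14),(0,0,255))
    for v in range(0,h,10): cv2.putText(c,str(y+v),(0,v*s+3),0,.3,(0,0,255),1); cv2.line(c,(20,v*s),(26,v*s),(0,0,255))
    cv2.imwrite(f"pics/{n}_c.png",c)
crop("top",200,150,160,120,5); crop("scene",200,140,200,120,4)
E
```

```text
(no output)
```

View pics/top_c.png

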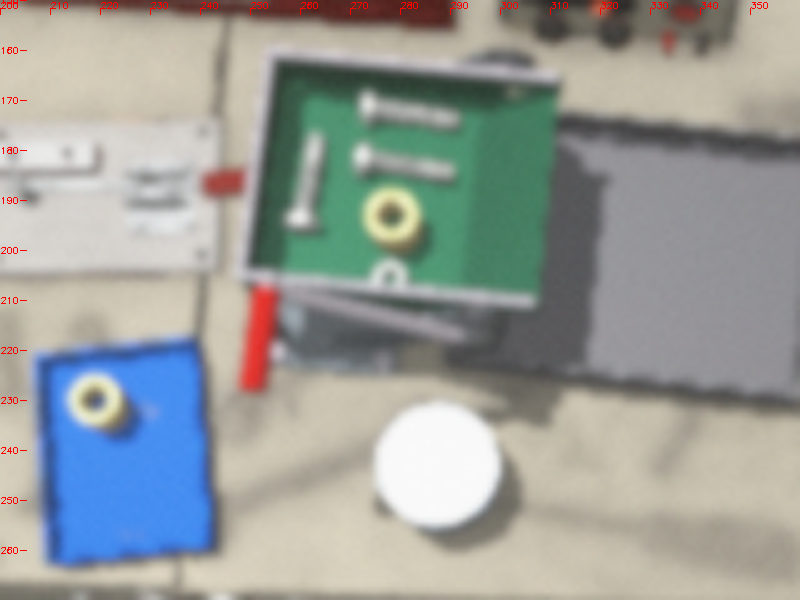

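View pics/scene_c.png

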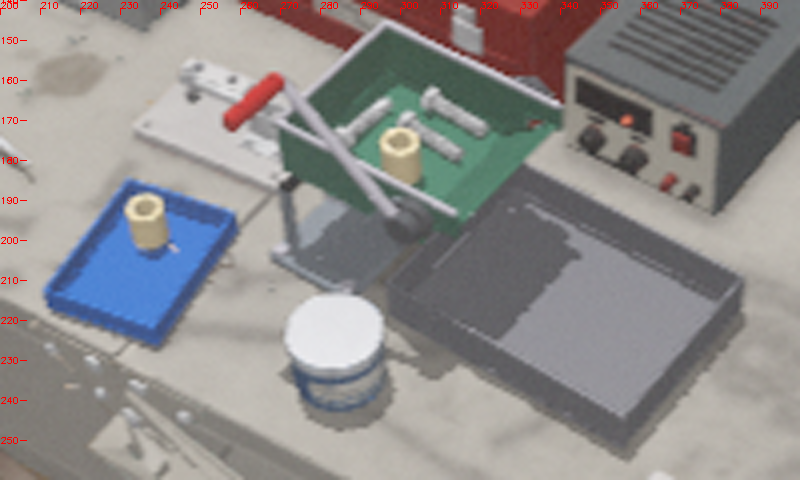

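Top view: stray bushing's top ring at (278.2,193.2), other bushing's at (218.8,230). Blue tray rim corners are about (207.5,221), (239.5,218), (243,260) and (210,263). Pan rim corners are (254.5,161) and (249,205.5), and the handle runs from (253,207) to (250.5,228). Bushing tops in the scene view: (300,175.5) and (236.5,191.5).

```bash
cat > h.py <<'E'
import numpy as np,pickle
from scipy.spatial.transform import Rotation as R
d=pickle.load(open("cal.pkl","rb"))
def ray(n,u,v):
    c=d[n];T=c["cam_to_world"];r=T[:3,:3]@[(u-c["cx"])/c["fx"],(v-c["cy"])/c["fy"],1];return T[:3,3],r
def on(n,u,v,z):
    p,r=ray(n,u,v);return p+r*(z-p[2])/r[2]
def wray(im,o,u,v):
    W=np.eye(4);W[:3,:3]=R.from_rotvec(o["ee_rot"]).as_matrix();W[:3,3]=o["position"];T=W@im["mount"]
    return T[:3,3],T[:3,:3]@[(u-im["cx"])/im["fx"],(v-im["cy"])/im["fy"],1]
E
python3 - <<'E'
from h import *
np.set_printoptions(precision=4,suppress=True)
pr=lambda l,p:print(l,p[:2])
pr("b1 top",on("top",278.2,193.2,.12));pr("b1 scene",on("scene",300,175.5,.12))
pr("b2 top",on("top",218.8,230,.038));pr("b2 scene",on("scene",236.5,191.5,.038))
for c in [(254.5,161),(249,205.5),(312,166),(307,210)]: pr("pan",on("top",*c,.135))
for c in [(296.3,145.5),(269,170.5)]: pr("pan scene",on("scene",*c,.135))
for c in [(207.5,221),(239.5,218),(243,260),(210,263)]: pr("blue",on("top",*c,.022))
for c in [(232,185),(258.5,193),(239,223),(211.5,213)]: pr("blue s",on("scene",*c,.022))
for c in [(253,207),(250.5,228)]: pr("handle",on("top",*c,.2124))
for c in [(268.5,160),(258,170.5)]: pr("handle s",on("scene",*c,.2124))
pr("tin",on("top",287.5,243,.054)); print(R.from_rotvec([-3.8056e-1,-3.11839,.0021]).as_matrix())
E
```

```text
b1 top [0.5333 0.0813]
b1 scene [0.5363 0.0829]
b2 top [0.4334 0.2629]
b2 scene [0.4383 0.2651]
pan [0.6229 0.1533]
pan [0.491 0.16 ]
pan [ 0.6136 -0.0131]
pan [ 0.4837 -0.0038]
pan scene [0.6286 0.1582]
pan scene [0.4941 0.1659]
blue [0.4626 0.3038]
blue [0.4753 0.2064]
blue [0.3472 0.1863]
blue [0.3349 0.2847]
blue s [0.4635 0.3074]
blue s [0.4798 0.2118]
blue s [0.3507 0.1877]
blue s [0.3379 0.2858]
handle [0.4705 0.1355]
handle [0.4146 0.1383]
handle s [0.4692 0.1392]
handle s [0.42   0.1392]
tin [0.399  0.0526]
[[-0.9707  0.2405 -0.0002]
 [ 0.2405  0.9706 -0.0013]
 [-0.0001 -0.0013 -1.    ]]
```

Careful with the scale: shifts go in shares of 50 mm and turns go in shares of pi rad. That gives: -0.036 m is -0.72, -0.03 m is -0.6, -0.09 rad / 3.1416 = -0.0286.

Emit:
shift_gripper(rows=[[0,0,-0.6,-0.0318,0.5],[0,0,-0.6,-0.0286,0.5],[-0.58,-0.72,0,0,0.5],[-0.58,-0.72,0,0,0.5],[-0.58,-0.72,0,0,0.5],[-0.58,-0.72,0,0,0.5],[-0.58,-0.72,0,0,0.5],[-0.58,-0.72,0,0,0.5],[-0.58,-0.72,0,0,0.5],[-0.58,-0.72,0,0,0.5]])

```text
clock: 1.1
position: [0.3674, 0.3049, 0.2866]
ee_rot: [-0.083, -3.14, 0.0]
force: [0.8, 0.4, 0.3]
width: 0.498
gripper_force: 0.0
```

Emit:
shift_gripper(rows=[[-0.58,-0.72,0,0,0.5],[-0.58,-0.72,0,0,0.5],[-0.58,-0.72,0,0,0.5],[-0.58,-0.72,0,0,0.5],[-0.4,-0.6,0,0,0.5],[0,0,0,0,0.5],[0,0,0,0,0.5]])

```text
clock: 1.8
position: [0.4933, 0.1252, 0.2864]
ee_rot: [-0.086, -3.14, 0.0]
force: [-0.3, 1.8, 0.2]
width: 0.502
gripper_force: 0.0
```

```bash
python3 - <<'E'
from cell import arm, imaging, ticket
import cv2,pickle
o=arm.observe();im=imaging.get_image("wrist");pickle.dump((o,im),open("w1.pkl","wb"));cv2.imwrite("pics/w1.png",im["image"])
print(o["position"],o["ee_rot"],im["mount"].round(3).tolist())
E
```

```text
[0.49331028 0.12520966 0.2864037 ] [-8.64633344e-02 -3.13967443e+00  2.05924770e-04] [[-0.001, -0.952, -0.305, 0.082], [1.0, -0.001, 0.0, -0.0], [-0.0, -0.305, 0.952, -0.159], [0.0, 0.0, 0.0, 1.0]]
```

View pics/w1.png

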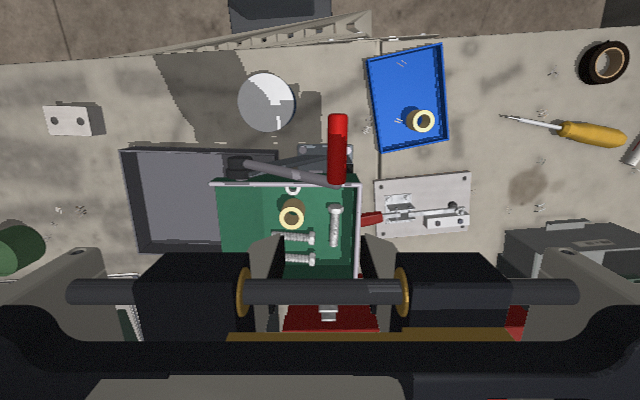

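Wrist view: stray bushing ring at about (291.5,216), other bushing's ring at (423.5,120). Blue tray corners are (367,61), (442,44), (449,137) and (377,152). The handle runs from (338,115) to (337,184), and the bolt head on the left side is at (336,211).

```bash
python3 - <<'E'
from h import *
o,im=pickle.load(open("w1.pkl","rb"));np.set_printoptions(precision=4,suppress=True)
import cv2
def w(u,v,z):
    p,r=wray(im,o,u,v);return (p+r*(z-p[2])/r[2])[:2]
hsv=cv2.cvtColor(im["image"],cv2.COLOR_BGR2HSV)
def blob(lo,hi,box):
    x0,y0,x1,y1=box;m=cv2.inRange(hsv,lo,hi)[y0:y1,x0:x1];ys,xs=np.nonzero(m);return xs.min()+x0,xs.max()+x0,ys.min()+y0,ys.max()+y0,xs.mean()+x0,ys.mean()+y0
# bright bushing ring: yellowish
for n,b in(("b1",(275,198,308,235)),("b2",(405,102,442,138))):
    q=blob((15,40,200),(40,160,255),b);print(n,np.array(q))
    print(w((q[0]+q[1])/2,(q[2]+q[3])/2,.12 if n=="b1" else .038))
print("b1",w(291.5,216,.12),"b2",w(423.5,120,.038))
q=blob((0,150,60),(8,255,255),(320,100,352,190));print("handle",q,w(q[4],q[5],.2174),w(338,118,.2174),w(338,184,.2174))
for c in[(367,61),(442,44),(449,137),(377,152)]:print("blue",w(*c,.022))
print("head",w(336,211,.103),"bolts",w(310,239,.1),w(310,259,.1),"nut",w(293,188,.095))
print("pan corner",w(359,181,.135))
E
```

```text
b1 [280.     303.     207.     228.     291.2745 217.7098]
[0.5368 0.0852]
b2 [413.     433.     110.     131.     423.1856 120.6392]
[0.4366 0.2664]
b1 [0.5348 0.0854] b2 [0.436 0.267]
handle (np.int64(327), np.int64(347), np.int64(114), np.int64(184), np.float64(336.8623707239459), np.float64(148.10421638822595)) [0.4427 0.1393] [0.4199 0.1411] [0.472 0.139]
blue [0.356  0.1929]
blue [0.3411 0.2919]
blue [0.4629 0.3105]
blue [0.4788 0.2065]
head [0.5377 0.14  ] bolts [0.5762 0.1042] [0.6059 0.1021] nut [0.5067 0.0872]
pan corner [0.4918 0.166 ]
```

Scaled: 0.04 m is 0.8, 0.025 m is 0.5.

Emit:
shift_gripper(rows=[[-0.45,-0.408,0,0,0.45],[-0.45,-0.408,0,0,0.45],[0,0,0.8,0,0.45],[0,0,0.8,0,0.45],[0,0,0.8,0,0.45],[0,0,0.5,0,0.45],[0,0,0.3,0,0.45],[0,0,0.3,0,0.45],[0,0,0.3,0,0.45],[0,0,0,0,0.45]])

```text
clock: 2.85
position: [0.5342, 0.0844, 0.095]
ee_rot: [-0.079, -3.137, 0.0]
force: [-0.9, -0.8, 0.5]
width: 0.451
gripper_force: 0.0
```

Scaled: 0.002 m is 0.04.

Emit:
shift_gripper(rows=[[0,0,0.04,0,0.45],[0,0,0,0,0.2],[0,0,0,0,0.2],[0,0,0,0,0.2],[0,0,0,0,0.2],[0,0,0,0,0.2],[0,0,0,0,0.2]], squeeze=20)

```text
clock: 3.55
position: [0.5366, 0.0832, 0.0954]
ee_rot: [0.083, 3.139, 0.001]
force: [-0.6, 2.2, 6.3]
width: 0.317
gripper_force: 20.0
```

Scaled: -0.04 m is -0.8, -0.035 m is -0.7.

Emit:
shift_gripper(rows=[[0,0,-0.4,0,0.2],[0,0,-0.7,0,0.2],[0,0,-0.8,0,0.2],[0,0,-0.8,0,0.2],[0,0,-0.8,0,0.2],[0,0,-0.6,0,0.2]])

```text
clock: 4.15
position: [0.5363, 0.0823, 0.3022]
ee_rot: [0.084, 3.139, 0.001]
force: [1.0, 0.2, -1.1]
width: 0.318
gripper_force: 20.0
```

Emit:
shift_gripper(rows=[[0.58,0.52,0,0,0.2],[0.58,0.52,0,0,0.2],[0.58,0.52,0,0,0.2],[0.58,0.52,0,0,0.2],[0.58,0.52,0,0,0.2],[0.56,0.52,0,0,0.2],[0,0,0,0.0318,0.2],[0,0,0,0.0318,0.2],[0,0,0,0,0.2]])

```text
clock: 5.05
position: [0.3713, 0.2475, 0.2996]
ee_rot: [-0.398, -3.116, 0.001]
force: [1.3, 0.3, -0.1]
width: 0.318
gripper_force: 20.0
```

```bash
python3 - <<'E'
from cell import arm, imaging, ticket
import cv2,pickle
o=arm.observe();im=imaging.get_image("wrist");pickle.dump((o,im),open("w2.pkl","wb"));cv2.imwrite("pics/w2.png",im["image"])
print(o["position"],o["ee_rot"])
E
```

```text
[0.37134126 0.24746178 0.29958452] [-3.98233977e-01 -3.11612079e+00  6.36855168e-04]
```

View pics/w2.png

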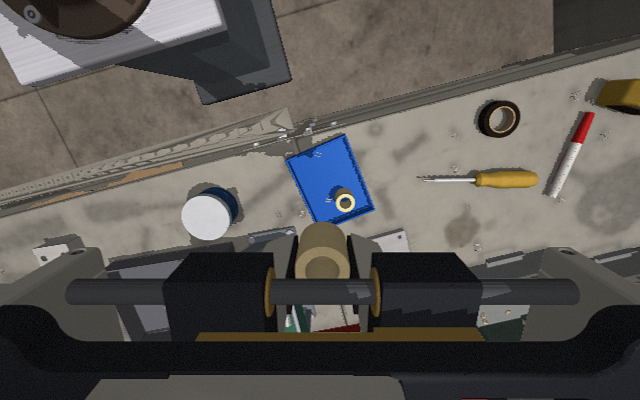

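Bushing is held upright. Blue tray corners are at about (286,158), (343,135), (373,210) and (313,226), with the standing bushing at (345,203).

```bash
python3 - <<'E'
from h import *
o,im=pickle.load(open("w2.pkl","rb"));np.set_printoptions(precision=4,suppress=True)
def w(u,v,z):
    p,r=wray(im,o,u,v);return (p+r*(z-p[2])/r[2])[:2]
C=np.array([w(*c,.022) for c in[(286,158),(343,135),(373,210),(313,226)]]);print(C,C.mean(0),"b2",w(345,203,.038))
print(R.from_rotvec(o["ee_rot"]).as_matrix())
E
```

```text
[[0.3499 0.1958]
 [0.3384 0.2879]
 [0.4662 0.3073]
 [0.4687 0.2063]] [0.4058 0.2493] b2 [0.4376 0.2664]
[[-0.9679  0.2515 -0.0002]
 [ 0.2515  0.9679 -0.0004]
 [ 0.0001 -0.0004 -1.    ]]
```

Scaled: 0.045 m is 0.9, 0.03 m is 0.6.

Emit:
shift_gripper(rows=[[0,0,0.9,0,0.2],[0,0,0.9,0,0.2],[0,0,0.9,0,0.2],[0,0,0.9,0,0.2],[0,0,0.9,0,0.2],[0,0,0.6,0,0.2],[0,0,0.3,0,0.2],[0,0,0.1,0,0.2],[0,0,0,0,0.2],[0,0,0,0,0.2]])

```text
clock: 6.1
position: [0.3723, 0.248, 0.0255]
ee_rot: [0.395, 3.116, 0.001]
force: [-0.4, 0.3, -0.7]
width: 0.318
gripper_force: 20.0
```

Scaled: 0.003 m is 0.06.

Emit:
shift_gripper(rows=[[0,0,0.06,0,0.2],[0,0,0.06,0,0.2],[0,0,0.06,0,0.2],[0,0,0,0,0.2]])

```text
clock: 6.5
position: [0.3715, 0.2476, 0.0156]
ee_rot: [-0.396, -3.116, 0.0]
force: [-0.7, -0.1, -1.7]
width: 0.315
gripper_force: 20.0
```

Scaled: 0.002 m is 0.04, 0.001 m is 0.02.

Emit:
shift_gripper(rows=[[0,0,0.04,0,0.2],[0,0,0.02,0,0.2],[0,0,0,0,0.2]])

```text
clock: 6.8
position: [0.3717, 0.2479, 0.0132]
ee_rot: [0.396, 3.116, 0.001]
force: [-2.1, -0.8, 9.8]
width: 0.318
gripper_force: 20.0
```

Scaled: -0.045 m is -0.9, -0.03 m is -0.6.

Emit:
shift_gripper(rows=[[0,0,0,0,0.42],[0,0,0,0,0.42],[0,0,0,0,0.42],[0,0,-0.4,0,0.42],[0,0,-0.6,0,0.42],[0,0,-0.9,0,0.42],[0,0,-0.9,0,0.42],[0,0,-0.9,0,0.42],[0,0,-0.9,0,0.42],[0,0,-0.9,0,0.42]])

```text
clock: 7.8
position: [0.3712, 0.2472, 0.2897]
ee_rot: [0.396, 3.116, 0.0]
force: [0.4, 2.1, -1.4]
width: 0.426
gripper_force: 0.0
```

```bash
python3 - <<'E'
from cell import arm, imaging, ticket
import cv2,pickle
o=arm.observe();im=imaging.get_image("wrist");s=imaging.get_image("scene")
cv2.imwrite("pics/w3.png",cv2.vconcat([im["image"][100:300,200:500],cv2.resize(s["image"][140:240,200:350],(300,200),interpolation=cv2.INTER_CUBIC)]))
print(o["position"],o["width"])
E
```

```text
[0.37124585 0.24723578 0.28970729] 0.4259079353552375
```

View pics/w3.png

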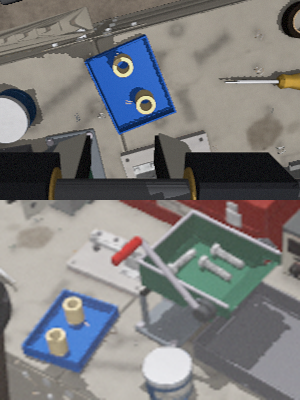

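Both bushings stand upright in the blue tray, at about (122,66) and (146,103) in the wrist crop. Next is the handle: align, go over it and descend with the fingers spread either side.

Scaled: -0.0348 m is -0.696, -0.024 m is -0.48, -0.1 rad / 3.1416 = -0.0318.

Emit:
shift_gripper(rows=[[0,0,0,-0.0318,0.6],[0,0,0,-0.0318,0.6],[-0.48,-0.696,0,0,0.6],[-0.48,-0.696,0,0,0.6],[-0.48,-0.696,0,0,0.6],[0,0,0,0,0.6],[0,0,0.6,0,0.6],[0,0,0.6,0,0.6],[0,0,0.4,0,0.6],[0,0,0.3,0,0.6]])

```text
clock: 8.9
position: [0.4368, 0.1395, 0.1908]
ee_rot: [-0.083, -3.138, 0.002]
force: [-0.8, 0.1, -0.4]
width: 0.601
gripper_force: 0.0
```

Emit:
shift_gripper(rows=[[0,0,0,0,0.6],[0,0,0,0,0.6]])

```text
clock: 9.1
position: [0.4377, 0.1397, 0.1927]
ee_rot: [-0.083, -3.14, 0.001]
force: [0.7, 0.6, -0.7]
width: 0.602
gripper_force: 0.0
```

Scaled: -0.02 m is -0.4, -0.0138 m is -0.276.

Emit:
shift_gripper(rows=[[0,-0.4,0,0,0.6],[0,-0.21,-0.21,0,0.6],[0,-0.2,-0.17,0,0.6],[0,-0.24,-0.156,0,0.6],[0,-0.24,-0.136,0,0.6],[0,-0.26,-0.1,0,0.6],[0,-0.266,-0.09,0,0.6],[0,-0.276,-0.06,0,0.6],[0,-0.276,-0.024,0,0.6]])

```text
clock: 10.0
position: [0.4331, 0.023, 0.2423]
ee_rot: [0.08, 3.136, 0.006]
force: [0.6, 6.6, 4.5]
width: 0.598
gripper_force: 3.4
```

Scaled: -0.014 m is -0.28, -0.0136 m is -0.272.

Emit:
shift_gripper(rows=[[0,-0.28,0,0,0.6],[0,-0.28,0.028,0,0.6],[0,-0.272,0.06,0,0.6],[0,-0.272,0.08,0,0.6],[0,-0.252,0.11,0,0.6],[0,-0.252,0.132,0,0.6],[0,-0.222,0.16,0,0.6],[0,-0.222,0.18,0,0.6],[0,-0.15,0.15,0,0.6],[0,-0.14,0.16,0,0.6]])

```text
clock: 11.0
position: [0.4263, -0.0949, 0.1875]
ee_rot: [0.083, 3.139, 0.003]
force: [-2.2, 34.9, 28.5]
width: 0.599
gripper_force: 18.4
```

```bash
python3 - <<'E'
from cell import arm, imaging, ticket
import cv2
w,s=imaging.get_image("wrist")["image"],imaging.get_image("scene")["image"]
cv2.imwrite("pics/tip.png",cv2.vconcat([cv2.resize(s[130:260,230:400],(600,459),interpolation=cv2.INTER_CUBIC)]))
print(arm.observe()["position"],arm.observe()["force"])
E
```

```text
[ 0.42620815 -0.09434486  0.18690453] [ 3.04134611  9.08931829 -2.82470347]
```

View pics/tip.png

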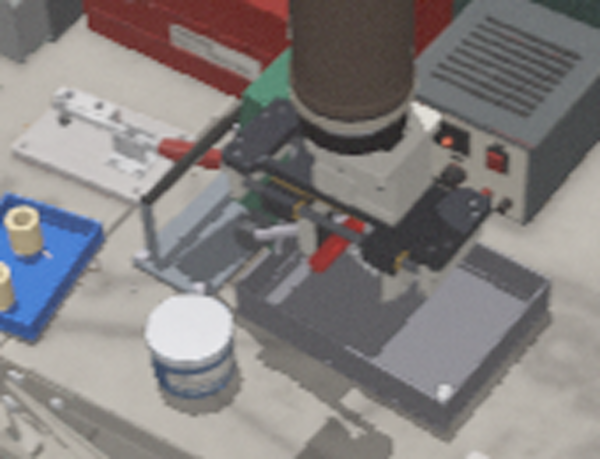

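Emit:
shift_gripper(rows=[[0,0,0,0,0.6],[0,0,0,0,0.6],[0,0,0,0,0.6],[0,0,0,0,0.6]])

```text
clock: 11.5
position: [0.4262, -0.0943, 0.1869]
ee_rot: [0.081, 3.14, 0.002]
force: [3.1, 6.8, -3.7]
width: 0.603
gripper_force: 3.5
```

```bash
python3 - <<'E'
from cell import arm, imaging, ticket
import cv2
w,t=imaging.get_image("wrist")["image"],imaging.get_image("top")["image"]
cv2.imwrite("pics/tip2.png",cv2.vconcat([cv2.resize(w[100:350,100:540],(616,350),interpolation=cv2.INTER_CUBIC),cv2.resize(t[155:236,230:384],(616,245),interpolation=cv2.INTER_CUBIC)]))
E
```

```text
(no output)
```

View pics/tip2.png

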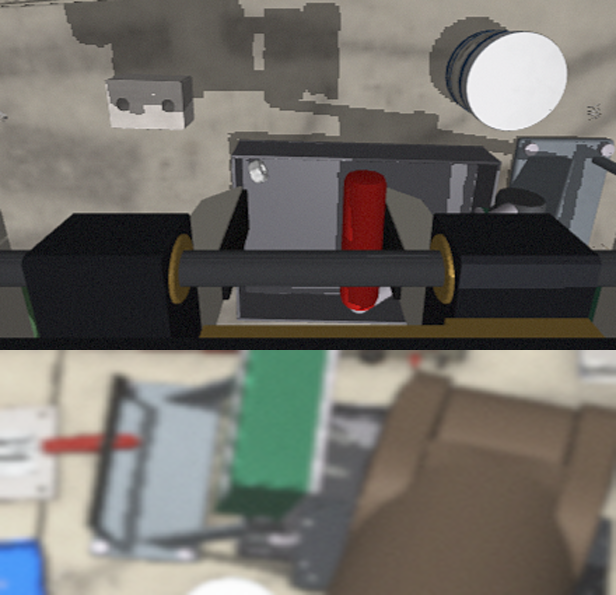

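The pan is fully tipped and empty, the nut is in the grey tray's corner (wrist crop (260,170)), and at least two bolts show in the tray's shadow. Swinging back.

Scaled: 0.02 m is 0.4, 0.019 m is 0.38.

Emit:
shift_gripper(rows=[[0,0.4,0,0,0.6],[0,0.38,0,0,0.6],[0,0.144,-0.154,0,0.6],[0,0.144,-0.154,0,0.6],[0,0.222,-0.18,0,0.6],[0,0.222,-0.16,0,0.6],[0,0.252,-0.132,0,0.6],[0,0.252,-0.11,0,0.6],[0,0.272,-0.08,0,0.6],[0,0.272,-0.06,0,0.6]])

```text
clock: 12.6
position: [0.4329, 0.0317, 0.2395]
ee_rot: [0.085, 3.139, -0.001]
force: [1.0, -3.1, 2.8]
width: 0.601
gripper_force: 1.8
```

Emit:
shift_gripper(rows=[[0,0.28,-0.028,0,0.6],[0,0.28,0,0,0.6],[0,0.276,0.024,0,0.6],[0,0.276,0.06,0,0.6],[0,0.266,0.09,0,0.6],[0,0.26,0.1,0,0.6],[0,0.24,0.136,0,0.6],[0,0.24,0.156,0,0.6],[0,0.2,0.17,0,0.6],[0,0.21,0.21,0,0.6]])

```text
clock: 13.6
position: [0.4389, 0.1592, 0.1918]
ee_rot: [-0.083, -3.14, 0.0]
force: [1.0, -3.1, 0.9]
width: 0.601
gripper_force: 1.2
```

Scaled: 0.003 m is 0.06, 0.002 m is 0.04.

Emit:
shift_gripper(rows=[[0,0.06,0.04,0,0.6],[0,0.06,0.04,0,0.6],[0,0.02,0.02,0,0.6]])

```text
clock: 13.9
position: [0.4391, 0.1602, 0.187]
ee_rot: [-0.089, -3.138, 0.011]
force: [-2.8, -24.6, 19.7]
width: 0.599
gripper_force: 12.8
```

The down stop is reached: about 25 N with no further travel. Backing off and retracting for a last look.

Scaled: -0.04 m is -0.8, 0.035 m is 0.7.

Emit:
shift_gripper(rows=[[0,-0.24,0,0,0.6],[0,-0.24,0,0,0.6],[0,0,-0.6,0,0.6],[0,0,-0.8,0,0.6],[0,0,-0.8,0,0.6],[0.5,0.7,-0.2,0,0.6],[0.5,0.8,0,0,0.6],[0.5,0.8,0,0,0.6],[0.5,0.8,0,0,0.6],[0.5,0.8,0,0,0.6]])

```text
clock: 14.9
position: [0.3221, 0.3445, 0.3075]
ee_rot: [-0.083, -3.14, -0.002]
force: [1.4, 0.2, -0.3]
width: 0.602
gripper_force: 0.0
```

Emit:
shift_gripper(rows=[[0.4,0.9,0,0,0.6],[0.4,0.9,0,0,0.6],[0.4,0.9,0,0,0.6],[0,0.9,0,0,0.6],[0,0,0,0,0.6],[0,0,0,0,0.6]])

```text
clock: 15.5
position: [0.2726, 0.5263, 0.3063]
ee_rot: [-0.081, -3.14, 0.002]
force: [0.1, -0.6, 0.1]
width: 0.599
gripper_force: 0.0
```

```bash
python3 - <<'E'
from cell import arm, imaging, ticket
import cv2
s,t=imaging.get_image("scene")["image"],imaging.get_image("top")["image"]
cv2.imwrite("pics/end.png",cv2.vconcat([cv2.resize(s[140:256,200:390],(570,348),interpolation=cv2.INTER_CUBIC),cv2.resize(t[155:238,200:390],(570,249),interpolation=cv2.INTER_CUBIC)]))
E
```

```text
(no output)
```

View pics/end.png

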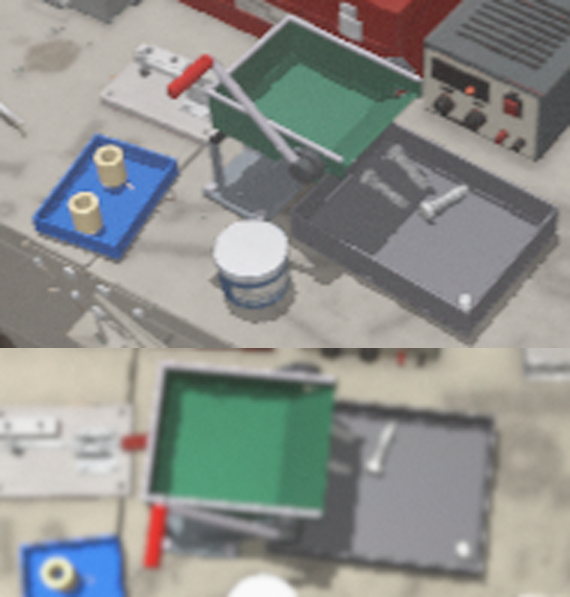

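The pan is empty and down. All three bolts, at (395,165), (385,188) and (443,200), and the nut at (464,301) lie in the grey tray. Both bushings are standing.

```bash
python3 -c "
from cell import arm, imaging, ticket
print(ticket.sign_off())"
```

```text
the job is handed in; nothing more can be done
None
```

The job is handed in, with no verdict shown: the last pictures show both bushings standing in the blue tray, all three bolts and the nut in the grey tray, and the pan back down on its rest.

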